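# Pack the turned shafts, oil them and tally the batch

### The arm

A 6-joint arm with a two-finger parallel gripper is mounted at the origin on the work surface. World frame = base frame: x ahead of the robot, y to its left, z up, the work surface at z = 0. Lengths are in m, angles in rad, forces in N, time in s.
With the tool pointing down it reaches from about 0.35 to 0.875 m from the base axis. Payload 4.2 kg.
Tool frame: the origin (TCP) lies at the very end of the fingers, on their centre line; the grasp point (between the pads) lies r.grip_depth behind it (r.grip_depth is the distance from the TCP to the grasp point, in m); z points along the fingers, y is the line along which they close (so a half turn about z gives the same grasp; the last joint's range is limited). The gripper opens to 87 mm and grips with 3 to 60 N. Pads are 19 mm wide; open, the fingers measure 117 mm over their backs; the gripper's body (75 mm by 190 mm) begins 51 mm behind the grasp point.
Start: joints at [-1, 0.385, 0.008, 0, -1.194, -0.259], TCP at [0.192, -0.595, 0.223] pointing down, gripper open.
Joint ranges: [-3.14, 3.14], [-1.21, 2.06], [-1.07, 1.41], [-3.16, 2.05], [-2.99, -0.16], [-3.1, 3.1]. Speed limits (rad/s): [2.79, 2.79, 3.14, 3.14, 3.14, 3.14].

### API

Orientations are given as a unit quaternion [x, y, z, w].
In Python, from bench import r gives the robot as it stands. The module is installed in compiled form; this text tells all that it offers.
- The arm moves only by the shell command python3 -m inch 'ROWS' [FORCE]. ROWS is text: rows parted by semicolons, each of 7 numbers parted by spaces: the shift along the world's x, y, z in m, then the turn, a rotation vector about the world's x, y, z in degrees, then the closure, from 0 (fully open) to 1 (shut). In form: x y z rx ry rz jaw; .... A call has exactly 10 rows; each row is the pose to reach, as a shift and turn from the pose commanded when the call began; what a row does not reach only later rows make up. A row lasts 1/8 s, in which the tool goes at most 62.5 mm and 10.7 degrees, less where a joint would pass 70% of its speed; a pose out of reach is approached as far as the arm can. A call with a gripper value outside its range is refused whole. The fingers move at their own pace and stop on an object; FORCE is the grip in N (left out, the last holds). Time passes only in rows, so rows that repeat a pose let the fingers close, or fill a call up. It gives the time, the measured TCP pose, the force, the opening and the grip force at its end, in the units of the state.
- r.read_state(): the state, without advancing time (a new reading comes with each control period).
- r.snapshot(name): name is "scene" or "top" or "wrist"; returns (picture, depth): 400x640x3 uint8, blue, green, red; 400x640 float32, m along the optical axis (not along the pixel's ray), 0 where there is no reading.
- r.get_calibration(name): a dict with "fx", "fy", "cx", "cy" (pixels), "xyz" and "rotation" of the camera in the world; the wrist camera has in their place "hand_eye" (4x4, takes a point from camera to tool coordinates, whose origin is the TCP and whose axes are the flange's). Camera axes: x right, y down, z forward; pixel columns grow to the right and rows downward; lengths in m; the calibration is good to about 2 mm. A picture is of the moment at which its call begins: read the wrist's pose just before it. get_calibration takes no time and is no camera call.
- r.finish_job(): hands the job in; it is judged then, once.
The state is a dict: "clock": time; "joint_positions": joint angles; "qvel": joint speeds; "tau": joint torques, N m; "tool_pos": TCP position; "eef_rot": TCP orientation; "contact_force": force on the tool from outside, world axes, zero at the start; "ft_torque": the same for the moment, N m; "grip_width": opening from 0.0 (shut) to 1.0 (fully open); "gripper_force": force on a finger pad.
Only numpy, scipy, OpenCV 4.12 (cv2) and the standard library are available. Lean on these libraries where they do the work, as an engineer would, in place of code of your own. Each camera call takes 0.05 s, during which the arm holds its last target. There are 200 camera calls.

### The job

Pack all the steel stub shafts standing upright in the round tin as a honeycomb, one in the middle and the others round it, then oil them: press the spray can's nozzle right down and let it come up again. Count the shafts on the tally counter, while packing or afterwards: swing its lever right to the stop and let it spring back once for every shaft, so that the pointer ends at the number of shafts in the tin. Leave the pendant, screwdriver and tape where they are.

Things in the scene. Friction and masses are not known exactly. Their poses are not given: they have to be found in the camera images.
- shaft1_mid (a point): Turned steel stub shaft standing upright, one of four to six alike (absent ones give None), 52 mm tall, about 0.22 kg: a body 40 mm in diameter and 20 mm tall, its foot chamfered by 2.5 mm, and on top a stem 14 mm in diameter, 32 mm long, the place to grip (packed side by side, fingers fit only above the bodies). The point is on the axis 26 mm above the underside; z runs up the axis.
- shaft2_mid (a point): Another such shaft as shaft1, when it is there; the point half-way up its axis.
- shaft3_mid (a point): Another such shaft as shaft1, when it is there; the point half-way up its axis.
- shaft4_mid (a point): Another such shaft as shaft1, when it is there; the point half-way up its axis.
- shaft5_mid (a point): Another such shaft as shaft1, when it is there; the point half-way up its axis.
- shaft6_mid (a point): Another such shaft as shaft1, when it is there; the point half-way up its axis.
- tin_floor (a point): Round low aluminium packing tin, open at the top, fixed to the bench: inner diameter 138 mm, outer diameter 144 mm, walls standing 18 mm above the inner floor. This point is the centre of the inner floor, 4 mm above the bench. Room for seven shafts as a honeycomb: one in the middle and up to six round it, their axes about 44 mm from the middle one and from each other.
- nozzle_top (a point): Centre of the top face of the white spray nozzle (22 mm in diameter) of a small aerosol can of preservative oil, white with a blue band, 45 mm in diameter, fixed upright in a bench clamp (base 75 mm square) beyond the tin with its spray hole towards the tin. The nozzle's top stands 120 mm above the bench when up; nothing is above it.
- nozzle (a joint): How far the sprung nozzle is pushed down, m: 0 is up, 0.005 fully down. It takes about 3 N to start and 8 N fully down, and springs up again when let go.
- tally_axis (a point): Centre of the dial of the bench tally counter, on the vertical axis of its lever and pointer, 47 mm above the bench: a round grey case 90 mm in diameter, 47 mm tall, on a dark base plate 118 x 104 mm and 6 mm thick, all fixed to the bench. Its white dial has ten marks; the long mark is zero, where the black pointer stands at the start; zero lies in this point's +x direction.
- lever_post (a point): The upright steel finger post (16 mm in diameter, 38 mm tall, from 14 to 52 mm above the bench) at the end of the tally counter's lever; this point is half-way up the post, 33 mm above the bench, 90 mm from the dial's axis. The lever sticks out on the side away from the robot and swings in the horizontal plane about the dial's axis, counter-clockwise seen from above. The space on both sides of the post is free.
- lever (a joint): Swing of the counter's lever, rad: 0 is its rest, where a spring holds it, 0.93 is its stop; it grows counter-clockwise seen from above. At the post it takes about 2.5 N to start and 5 N at the stop (a little more when pushed fast), and it springs back in about half a second when let go.
- counter (a joint): Angle of the counter's pointer, rad, 0 at the start, growing counter-clockwise. A ratchet moves it on by one mark (0.628 rad) for every swing of the lever to its stop; a swing that falls short moves it by only part of a mark, the next full swing completing that same mark, and it does not move back. A new mark is taken only after the lever has gone back to its rest.
- pendant: Bystander: a black and orange teach pendant lying on the bench, 150 x 280 x 50 mm; origin under its centre.
- driver: Bystander: a screwdriver with a black handle, 170 mm long, lying on the bench; its origin is on its underside.
- tape: Bystander: a white roll of tape lying flat, 90 mm in diameter, 19 mm tall; origin under its centre.
Mind the look-alikes: they are no part of the job. What is shaped like the part that bears shaft3_mid but brown is not meant. Leave any blue or purple look-alike of the part that bears shaft4_mid alone.

How it is judged:
On the way, in this order (a step that is already met when the one before it is completed fails the run):
1. all the shafts stand upright on the floor of the tin, one of them in the middle (horizontal distance between each of shaft1_mid, shaft2_mid, shaft3_mid, shaft4_mid, shaft5_mid, shaft6_mid and tin_floor below 0.052 m and z of shaft1_mid in the frame of tin_floor between 0.02 and 0.03 m and angle between each of shaft1_mid, shaft2_mid, shaft3_mid, shaft4_mid, shaft5_mid, shaft6_mid's own z axis and vertical below 0.1 rad and z of shaft2_mid in the frame of tin_floor between 0.02 and 0.03 m and z of shaft3_mid in the frame of tin_floor between 0.02 and 0.03 m and z of shaft4_mid in the frame of tin_floor between 0.02 and 0.03 m and z of shaft5_mid in the frame of tin_floor between 0.02 and 0.03 m and z of shaft6_mid in the frame of tin_floor between 0.02 and 0.03 m and horizontal distance between any of shaft1_mid, shaft2_mid, shaft3_mid, shaft4_mid, shaft5_mid, shaft6_mid and tin_floor below 0.01 m), for 0.2 s.
2. the spray nozzle is pressed fully down (value of joint nozzle above 0.004 m), for 0.1 s.
At the end, for the whole second after the job is handed in: Every shaft that is there stands upright (within 0.1 rad) on the tin's floor, inside its wall and at rest, one of them within 10 mm of the tin's centre; the tally pointer has moved on by as many marks as there are shafts (within a third of a mark); the lever is back at rest and the nozzle is up (all of step 1 and value of joint counter between 2.313 and 3.97 rad and (horizontal distance between shaft4_mid and tin_floor below 0.052 m or value of joint counter below 3.341 rad) and (horizontal distance between shaft5_mid and tin_floor below 0.052 m or value of joint counter below 3.341 rad) and (horizontal distance between shaft6_mid and tin_floor below 0.052 m or value of joint counter below 3.341 rad) and (horizontal distance between any of shaft4_mid, shaft5_mid and tin_floor below 0.052 m or value of joint counter below 2.713 rad) and (horizontal distance between any of shaft4_mid, shaft6_mid and tin_floor below 0.052 m or value of joint counter below 2.713 rad) and (horizontal distance between any of shaft5_mid, shaft6_mid and tin_floor below 0.052 m or value of joint counter below 2.713 rad) and (value of joint counter above 3.57 rad or (horizontal distance between shaft4_mid and tin_floor above 0.052 m and value of joint counter above 2.313 rad) or (horizontal distance between shaft5_mid and tin_floor above 0.052 m and value of joint counter above 2.313 rad) or (horizontal distance between shaft6_mid and tin_floor above 0.052 m and value of joint counter above 2.313 rad)) and (value of joint counter above 2.941 rad or (horizontal distance between each of shaft4_mid, shaft5_mid and tin_floor above 0.052 m and value of joint counter above 2.313 rad) or (horizontal distance between each of shaft4_mid, shaft6_mid and tin_floor above 0.052 m and value of joint counter above 2.313 rad) or (horizontal distance between each of shaft5_mid, shaft6_mid and tin_floor above 0.052 m and value of joint counter above 2.313 rad)) and linear speed of each of shaft1, shaft2, shaft3, shaft4, shaft5, shaft6 below 0.02 m/s and value of joint lever below 0.1 rad and value of joint nozzle below 0.001 m); the robot touches nothing.
It fails at once if the pendant is moved by more than 30 mm (distance of pendant from where it was at the start of the episode above 0.03 m).
It fails at once if the screwdriver is moved by more than 30 mm (distance of driver from where it was at the start of the episode above 0.03 m).
It fails at once if the roll of tape is moved by more than 30 mm (distance of tape from where it was at the start of the episode above 0.03 m).
Of shaft4, shaft5, shaft6 only 1 to 3 are there at a start; the rules pass over those that are not, and their reading is None.
At some moment in a run one of shaft1, shaft2, shaft3, shaft4, shaft5, shaft6 may be knocked a few centimetres aside while the robot is not near it.
Once in a run the grip may slacken for a moment while it holds something.
It also fails if it takes over 210 s, if anything falls off the work surface, if the arm or the gripper's body presses on something with over 40 N, if the wrist force passes 120 N, or if a joint passes its speed limit or range.

## Working session

There is one attempt and no reset: what is moved stays moved. The work goes in short steps, Python scripts to look and compute and a shell command to move; the robot and the scene stay as the last step left them, time stands still between calls to the robot, and variables do not carry over. Pictures are saved under pics/ and viewed, at most 14 in all, crops included, and the job is handed in when it is done.

```bash
mkdir -p pics; cat > h.py <<'E'
import numpy as np, cv2
from bench import r
from scipy.spatial.transform import Rotation as R
def snap(name, fn=None):
    s=r.read_state(); im,d=r.snapshot(name); c=r.get_calibration(name)
    if fn: cv2.imwrite('pics/'+fn,im)
    if 'hand_eye' in c:
        T=np.eye(4);T[:3,:3]=R.from_quat(s['eef_rot']).as_matrix();T[:3,3]=s['tool_pos'];T=T@np.array(c['hand_eye'])
    else:
        T=np.eye(4);q=np.array(c['rotation']);T[:3,:3]=q if q.shape==(3,3) else R.from_quat(q).as_matrix();T[:3,3]=c['xyz']
    v,u=np.mgrid[0:400,0:640]
    P=np.stack([(u-c['cx'])/c['fx']*d,(v-c['cy'])/c['fy']*d,d],-1)@T[:3,:3].T+T[:3,3]
    P[d==0]=np.nan
    return im,d,P,c,T
E
python3 - <<'E'
from h import *
for n in('scene','top'):
    im,d,P,c,T=snap(n,n+'1.png'); print(n,c['fx'],T.round(3).tolist(), r.get_calibration(n)['rotation'])
print(r.read_state(), r.grip_depth)
E
```

```text
scene 490.73696344170634 [[-0.535, 0.72, -0.442, 1.09], [0.845, 0.448, -0.293, 0.295], [-0.013, -0.53, -0.848, 1.002], [0.0, 0.0, 0.0, 1.0]] [ 0.46501303  0.84120899 -0.24464653 -0.12758679]
top 376.32050456090747 [[-0.002, -0.993, 0.117, 0.524], [-1.0, 0.005, 0.027, -0.033], [-0.028, -0.117, -0.993, 0.9], [0.0, 0.0, 0.0, 1.0]] [-0.70469643  0.70695694 -0.03162906  0.05113152]
{'clock': 0.1, 'joint_positions': array([-1.00042526e+00,  3.85449468e-01,  6.75146897e-03, -4.43264575e-04,
       -1.19396730e+00, -2.58613642e-01]), 'qvel': array([ 0.00034577, -0.00334165,  0.00310074,  0.00141533,  0.00090237,
       -0.00111857]), 'tau': array([ 6.92099434e-05, -3.91689849e+01,  1.87935627e+01,  4.23185527e+00,
        1.34842933e-02, -7.06926903e-05]), 'tool_pos': array([ 0.19156907, -0.59435282,  0.22158166]), 'eef_rot': array([-1.55167389e-01,  9.87887729e-01,  9.38319727e-04, -1.87780822e-04]), 'contact_force': array([-0.92508725,  0.65858753, -0.20413092]), 'ft_torque': array([ 0.04612539,  0.03998295, -0.00468898]), 'gripper_force': 0.0, 'grip_width': 0.9958987277991297} 0.0187
```

View pics/top1.png

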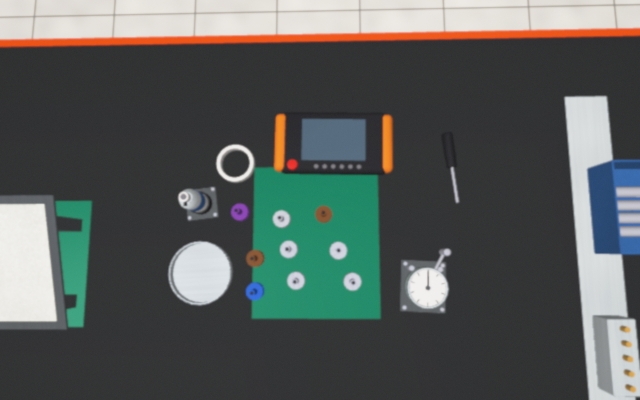

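View pics/scene1.png

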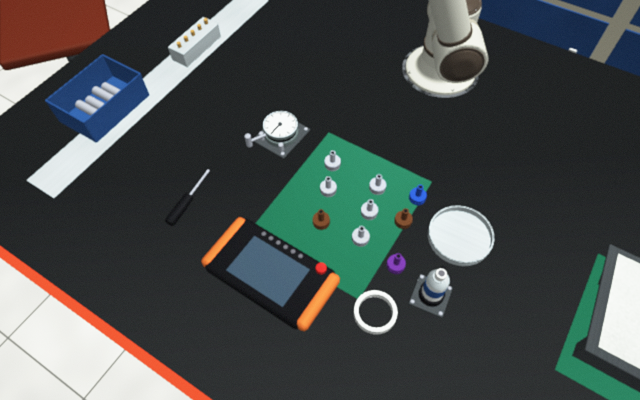

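The pictures show five steel shafts on the green mat: top view (281,218), (288,249), (296,281), (338,250), (352,282). The brown, blue and purple ones are look-alikes. The tin is at (200,273), the spray can at (187,200), the counter at (428,288) and its lever post at (446,252).

```bash
python3 - <<'E'
from h import *
for n in('top','scene'):
    im,d,P,c,T=snap(n)
    z=P[...,2]
    # body-top discs
    inr=(P[...,0]>0.3)&(P[...,0]<0.85)&(abs(P[...,1])<0.5)
    print(n,'bench z',np.nanmedian(z[inr]))
    for nm,lo,hi,mn in(('mid',.012,.032,20),('stem',.04,.062,3),('tall',.1,.14,5)):
        k,lab,st,ce=cv2.connectedComponentsWithStats(((z>lo)&(z<hi)&inr).astype('uint8'))
        for i in range(1,k):
            if st[i,4]>=mn:
                Q=P[lab==i]; col=im[lab==i].mean(0).astype(int)
                print(nm,ce[i].round(0),st[i,4],'ctr',((np.nanmin(Q,0)+np.nanmax(Q,0))/2).round(3),'ext',np.ptp(Q,0).round(3),'med',np.nanmedian(Q,0).round(3),col)
E
```

```text
top bench z 0.0007391651997906146
mid [450. 156.] 475 ctr [ 0.724 -0.319  0.021] ext [0.167 0.033 0.018] med [ 0.756 -0.319  0.022] [71 66 66]
mid [235. 163.] 428 ctr [0.738 0.194 0.018] ext [0.088 0.09  0.012] med [0.738 0.194 0.019] [216 218 220]
mid [274. 157.] 21 ctr [0.746 0.095 0.029] ext [0.035 0.006 0.006] med [0.749 0.097 0.029] [ 42 103 187]
mid [334. 172.] 316 ctr [ 0.716 -0.041  0.023] ext [0.018 0.276 0.018] med [ 0.711 -0.047  0.028] [45 55 53]
mid [205. 204.] 132 ctr [0.642 0.271 0.022] ext [0.052 0.044 0.02 ] med [0.634 0.259 0.026] [73 70 70]
mid [240. 212.] 188 ctr [0.621 0.18  0.022] ext [0.038 0.039 0.02 ] med [0.618 0.177 0.02 ] [167  69 130]
mid [323. 214.] 195 ctr [ 0.614 -0.019  0.022] ext [0.04  0.038 0.02 ] med [ 0.613 -0.019  0.02 ] [ 58  91 128]
mid [281. 219.] 188 ctr [0.603 0.08  0.021] ext [0.04  0.038 0.018] med [0.601 0.078 0.02 ] [207 200 194]
mid [197. 273.] 448 ctr [0.478 0.27  0.019] ext [0.145 0.145 0.014] med [0.476 0.282 0.021] [183 179 173]
mid [288. 249.] 201 ctr [0.531 0.063 0.021] ext [0.037 0.038 0.018] med [0.531 0.061 0.02 ] [210 201 194
[... 4743 characters left out ...]
 ext [0.015 0.013 0.012] med [0.515 0.142 0.05 ] [37 55 80]
stem [320. 213.] 38 ctr [ 0.617 -0.019  0.047] ext [0.015 0.014 0.013] med [ 0.617 -0.018  0.05 ] [37 55 80]
stem [361. 230.] 44 ctr [0.606 0.081 0.048] ext [0.015 0.014 0.015] med [0.608 0.081 0.05 ] [149 143 136]
stem [397. 257.] 46 ctr [0.622 0.181 0.048] ext [0.015 0.013 0.016] med [0.624 0.181 0.05 ] [116  43  83]
stem [320. 268.] 100 ctr [0.731 0.054 0.046] ext [0.023 0.022 0.012] med [0.732 0.054 0.046] [ 47  50 210]
stem [431. 294.] 91 ctr [0.658 0.276 0.051] ext [0.02  0.044 0.021] med [0.664 0.277 0.052] [101  78  63]
tall [439. 276.] 161 ctr [0.641 0.277 0.111] ext [0.031 0.026 0.022] med [0.648 0.276 0.117] [193 193 188]
```

```bash
cat > look.py <<'E'
from h import *
import sys
s=r.read_state();print('t',round(s['clock'],2),'tcp',s['tool_pos'].round(4),'F',s['contact_force'].round(1),'w',round(s['grip_width'],3),'gf',round(s['gripper_force'],1))
for n in sys.argv[1:]:
    im,d,P,c,T=snap(n); z=P[...,2]
    off={'top':(0.001,0),'scene':(-.0015,0)}.get(n,(0,0))
    m=(z>.043)&(z<.064)&(P[...,0]>.36)&(P[...,0]<.7)&(P[...,1]>-.2)&(P[...,1]<.37)&(np.ptp(im.astype(int),axis=2)<35)&(im.min(2)>110)
    k,lab,st,ce=cv2.connectedComponentsWithStats(m.astype('uint8'))
    for i in range(1,k):
        if st[i,4]>=12:
            Q=P[lab==i]; q=(Q.min(0)+Q.max(0))/2
            print(n,st[i,4],[round(q[0]+off[0],4),round(q[1],4)],'zmax',round(Q[:,2].max(),3),'ext',np.ptp(Q,0).round(3))
E
python3 -m inch '.02 .06 0 0 0 0 .5; .05 .12 0 0 0 0 .5; .075 .18 0 0 0 0 .5;.10 .24 -.01 0 0 0 .5;.125 .3 -.02 0 0 0 .5;.15 .355 -.03 0 0 0 .5;.175 .41 -.05 0 0 0 .5;.195 .465 -.07 0 0 0 .5;.22 .52 -.09 0 0 0 .5;.24 .57 -.1 0 0 0 .5' 40
python3 look.py top
```

```text
clock: 1.45
tool_pos: [0.4295, -0.0289, 0.1234]
eef_rot: [-0.155, 0.988, -0.0, -0.0]
contact_force: [0.1, -0.5, 0.9]
grip_width: 0.503
gripper_force: 0.0
t 1.45 tcp [ 0.4295 -0.0289  0.1234] F [ 0.1 -0.5  0.9] w 0.503 gf 0.0
top 33 [np.float64(0.6042), np.float64(0.0807)] zmax 0.055 ext [0.014 0.014 0.011]
top 28 [np.float64(0.5332), np.float64(0.0629)] zmax 0.055 ext [0.011 0.011 0.005]
top 28 [np.float64(0.5296), np.float64(-0.0524)] zmax 0.056 ext [0.013 0.013 0.006]
top 31 [np.float64(0.4612), np.float64(0.0458)] zmax 0.056 ext [0.013 0.013 0.009]
```

```bash

python3 -m inch '.015 .036 -.01 0 0 0 .5; .029 .071 -.025 0 0 0 .5; .029 .071 -.04 0 0 0 .5;.029 .071 -.04 0 0 0 .5;.029 .071 -.04 0 0 0 .5;.029 .071 -.04 0 0 0 .5;.029 .071 -.04 0 0 0 .5;.029 .071 -.04 0 0 0 .5;.029 .071 -.04 0 0 0 .5;.029 .071 -.04 0 0 0 .5'
python3 - <<'E'
from h import *
im,d,P,c,T=snap('wrist','w1.png'); z=P[...,2]
print(T.round(3))
m=(z>.043)&(z<.06)
k,lab,st,ce=cv2.connectedComponentsWithStats(m.astype('uint8'))
for i in range(1,k):
    if st[i,4]>=50:
        Q=P[lab==i];print(st[i],((Q.min(0)+Q.max(0))/2).round(4),np.ptp(Q,0).round(3),im[lab==i].mean(0).astype(int))
E
```

```text
clock: 2.75
tool_pos: [0.4583, 0.0402, 0.084]
eef_rot: [-0.155, 0.988, -0.0, 0.0]
contact_force: [-0.0, -0.3, 0.3]
grip_width: 0.5
gripper_force: 0.0
[[-0.307  0.911  0.274  0.382]
 [ 0.952  0.294  0.088  0.015]
 [-0.     0.288 -0.958  0.247]
 [ 0.     0.     0.     1.   ]]
[138 163  29  22 473] [ 0.4563 -0.0855  0.049 ] [0.015 0.015 0.012] [176 172 161]
[317 218  19  22 344] [0.4583 0.0444 0.0491] [0.014 0.014 0.012] [175 171 162]
[445 225  24  21 389] [0.4335 0.1399 0.0491] [0.013 0.015 0.012] [166  77  31]
[311 301  17  23 329] [0.5305 0.062  0.0493] [0.015 0.014 0.012] [163 158 152]
```

View pics/w1.png

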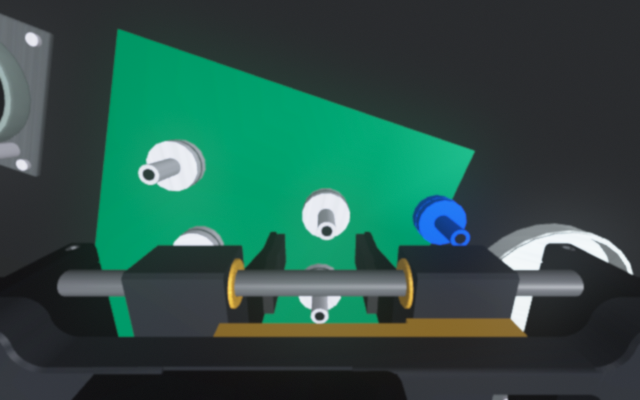

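The wrist view shows the target shaft (326,229) between the fingers, 4 mm to one side in y. I'll correct for that, descend and grip.

```bash

python3 -m inch '.001 .0045 0 0 0 0 .5; .001 .0045 -.015 0 0 0 .5; .001 .0045 -.03 0 0 0 .5;.001 .0045 -.045 0 0 0 .5;.001 .0045 -.058 0 0 0 .5;.001 .0045 -.058 0 0 0 .5;.001 .0045 -.058 0 0 0 1;.001 .0045 -.058 0 0 0 1;.001 .0045 -.058 0 0 0 1;.001 .0045 -.058 0 0 0 1' 40
python3 -m inch '0 0 0 0 0 0 1; 0 0 .02 0 0 0 1;0 0 .045 0 0 0 1;0 .02 .07 0 0 0 1;0 .05 .08 0 0 0 1;0 .085 .08 0 0 0 1;.005 .12 .08 0 0 0 1;.01 .15 .08 0 0 0 1;.01 .17 .08 0 0 0 1;.01 .18 .08 0 0 0 1'
```

```text
clock: 4.05
tool_pos: [0.4594, 0.0448, 0.0261]
eef_rot: [-0.155, 0.988, 0.0, 0.0]
contact_force: [0.9, 0.4, -1.4]
grip_width: 0.149
gripper_force: 40.0
clock: 5.3
tool_pos: [0.4688, 0.2252, 0.1055]
eef_rot: [-0.155, 0.988, -0.0, -0.001]
contact_force: [0.6, -0.2, -2.0]
grip_width: 0.144
gripper_force: 40.0
```

```bash
python3 - <<'E'
from h import *
s=r.read_state();print(s['tool_pos'].round(4))
im,d,P,c,T=snap('wrist','w2.png'); z=P[...,2]
m=(z>.016)&(z<.026)&(P[...,1]>.17)&(np.hypot(P[...,0]-.479,P[...,1]-.27)<.085)&(np.hypot(P[...,0]-.479,P[...,1]-.27)>.06)
Q=P[m];
from scipy.optimize import least_squares
f=least_squares(lambda p:np.hypot(Q[:,0]-p[0],Q[:,1]-p[1])-.0705,[.479,.27],loss='soft_l1',f_scale=.001)
print(len(Q),f.x,np.abs(f.fun).mean(),np.ptp(Q,0))
E
```

```text
[0.4688 0.2252 0.1055]
1453 [0.47659009 0.26861495] 0.0010689458565914176 [0.11309313 0.1440623  0.00909976]
```

View pics/w2.png

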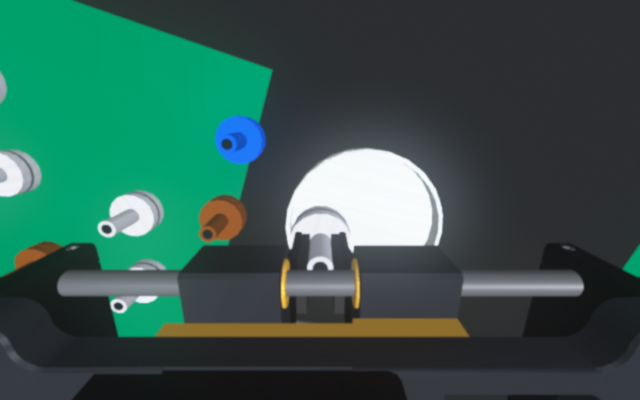

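The held shaft is at (322,240), above the tin (365,195). The tin fit agrees within 3 mm, so I use (0.478, 0.2695).

```bash

python3 -m inch '.003 .015 0 0 0 0 1; .006 .03 0 0 0 0 1; .009 .0445 0 0 0 0 1;.009 .0445 -.02 0 0 0 1;.009 .0445 -.04 0 0 0 1;.009 .0445 -.055 0 0 0 1;.009 .0445 -.066 0 0 0 1;.009 .0445 -.072 0 0 0 1;.009 .0445 -.074 0 0 0 1;.009 .0445 -.074 0 0 0 1'
python3 look.py
python3 -m inch '0 0 -.001 0 0 0 1; 0 0 -.001 0 0 0 .7; 0 0 -.001 0 0 0 .7;0 0 -.001 0 0 0 .7;0 0 .02 0 0 0 .68;0 0 .045 0 0 0 .68;0.03 -.05 .065 0 0 0 .6;.04 -.1 .065 0 0 0 .5;.05 -.15 .06 0 0 0 .5;.055 -.19 .055 0 0 0 .5'
python3 look.py top
```

```text
clock: 6.6
tool_pos: [0.4786, 0.2694, 0.0322]
eef_rot: [-0.155, 0.988, 0.0, 0.0]
contact_force: [1.0, -0.2, -1.6]
grip_width: 0.148
gripper_force: 40.0
t 6.6 tcp [0.4786 0.2694 0.0322] F [ 1.  -0.2 -1.6] w 0.148 gf 40.0
clock: 7.85
tool_pos: [0.5337, 0.0775, 0.0872]
eef_rot: [-0.155, 0.988, 0.0, 0.0]
contact_force: [-0.5, 0.0, -0.5]
grip_width: 0.497
gripper_force: 0.0
t 7.85 tcp [0.5337 0.0775 0.0872] F [-0.5  0.  -0.5] w 0.497 gf 0.0
top 21 [np.float64(0.6053), np.float64(0.0811)] zmax 0.056 ext [0.011 0.013 0.01 ]
top 28 [np.float64(0.5296), np.float64(-0.0524)] zmax 0.055 ext [0.013 0.013 0.006]
top 31 [np.float64(0.4591), np.float64(-0.084)] zmax 0.055 ext [0.013 0.011 0.012]
```

```bash

python3 -m inch '-.0015 -.0175 0 0 0 0 .5; -.0015 -.0175 -.015 0 0 0 .5; -.0015 -.0175 -.03 0 0 0 .5;-.0015 -.0175 -.045 0 0 0 .5;-.0015 -.0175 -.06 0 0 0 .5;-.0015 -.0175 -.06 0 0 0 .5;-.0015 -.0175 -.06 0 0 0 1;-.0015 -.0175 -.06 0 0 0 1;-.0015 -.0175 -.06 0 0 0 1;-.0015 -.0175 -.06 0 0 0 1'
python3 -m inch '0 0 0 0 0 0 1; 0 0 .02 0 0 0 1;0 0 .045 0 0 0 1;-.004 .03 .07 0 0 0 1;-.01 .07 .08 0 0 0 1;-.015 .115 .08 0 0 0 1;-.022 .16 .08 0 0 0 1;-.027 .2 .08 0 0 0 1;-.031 .235 .08 0 0 0 1;-.0317 .246 .08 0 0 0 1'
python3 look.py scene top
```

```text
clock: 9.15
tool_pos: [0.532, 0.0619, 0.0273]
eef_rot: [-0.155, 0.988, 0.0, 0.0]
contact_force: [0.1, -0.5, -2.5]
grip_width: 0.153
gripper_force: 39.9
clock: 10.4
tool_pos: [0.4994, 0.3092, 0.1062]
eef_rot: [-0.156, 0.988, -0.0, -0.0]
contact_force: [0.2, -1.1, -3.1]
grip_width: 0.148
gripper_force: 39.9
t 10.4 tcp [0.4994 0.3092 0.1062] F [ 0.2 -1.1 -3.1] w 0.148 gf 39.9
scene 24 [np.float64(0.4591), np.float64(-0.0833)] zmax 0.054 ext [0.014 0.012 0.01 ]
scene 26 [np.float64(0.5295), np.float64(-0.0524)] zmax 0.055 ext [0.015 0.013 0.011]
scene 30 [np.float64(0.479), np.float64(0.2695)] zmax 0.058 ext [0.014 0.013 0.013]
scene 29 [np.float64(0.6037), np.float64(0.081)] zmax 0.053 ext [0.014 0.012 0.01 ]
top 33 [np.float64(0.6043), np.float64(0.0809)] zmax 0.054 ext [0.014 0.014 0.011]
top 29 [np.float64(0.5296), np.float64(-0.0524)] zmax 0.055 ext [0.013 0.013 0.005]
top 33 [np.float64(0.4789), np.float64(0.2695)] zmax 0.059 ext [0.009 0.014 0.013]
top 31 [np.float64(0.4592), np.float64(-0.0839)] zmax 0.055 ext [0.013 0.011 0.01 ]
```

```bash

python3 -m inch '.0007 -.001 -.02 0 0 0 1;.0007 -.001 -.04 0 0 0 1;.0007 -.001 -.055 0 0 0 1;.0007 -.001 -.066 0 0 0 1;.0007 -.001 -.072 0 0 0 1;.0007 -.001 -.075 0 0 0 1;.0007 -.001 -.075 0 0 0 1;.0007 -.001 -.075 0 0 0 .7;.0007 -.001 -.075 0 0 0 .7;.0007 -.001 -.075 0 0 0 .7'
python3 -m inch '0 0 0 0 0 0 .7; 0 0 .02 0 0 0 .7;0 0 .045 0 0 0 .68;.005 -.04 .065 0 0 0 .6;.02 -.09 .065 0 0 0 .5;.05 -.14 .065 0 0 0 .5;.08 -.19 .06 0 0 0 .5;.103 -.228 .055 0 0 0 .5;.103 -.228 .055 0 0 0 .5;.103 -.228 .055 0 0 0 .5'
python3 look.py scene top
```

```text
clock: 11.75
tool_pos: [0.5011, 0.3071, 0.0325]
eef_rot: [-0.155, 0.988, 0.0, 0.001]
contact_force: [-0.2, 0.3, -0.2]
grip_width: 0.291
gripper_force: 0.0
clock: 13.0
tool_pos: [0.6035, 0.0788, 0.0868]
eef_rot: [-0.155, 0.988, 0.0, -0.0]
contact_force: [0.1, -0.3, -0.3]
grip_width: 0.497
gripper_force: 0.0
t 13.0 tcp [0.6035 0.0788 0.0868] F [ 0.1 -0.3 -0.3] w 0.497 gf 0.0
scene 25 [np.float64(0.4581), np.float64(-0.0829)] zmax 0.052 ext [0.016 0.014 0.009]
scene 31 [np.float64(0.4789), np.float64(0.2695)] zmax 0.058 ext [0.015 0.013 0.013]
scene 29 [np.float64(0.604), np.float64(0.0805)] zmax 0.056 ext [0.014 0.013 0.013]
scene 27 [np.float64(0.5031), np.float64(0.307)] zmax 0.058 ext [0.014 0.014 0.012]
top 29 [np.float64(0.5296), np.float64(-0.0524)] zmax 0.054 ext [0.013 0.013 0.005]
top 40 [np.float64(0.5021), np.float64(0.3072)] zmax 0.059 ext [0.012 0.014 0.015]
top 40 [np.float64(0.4799), np.float64(0.2695)] zmax 0.059 ext [0.012 0.014 0.013]
top 31 [np.float64(0.4592), np.float64(-0.0839)] zmax 0.055 ext [0.013 0.011 0.012]
```

```bash

python3 -m inch '0 .0015 -.01 0 0 0 .5; 0 .0015 -.025 0 0 0 .5; 0 .0015 -.04 0 0 0 .5;0 .0015 -.052 0 0 0 .5;0 .0015 -.06 0 0 0 .5;0 .0015 -.06 0 0 0 .5;0 .0015 -.06 0 0 0 1;0 .0015 -.06 0 0 0 1;0 .0015 -.06 0 0 0 1;0 .0015 -.06 0 0 0 1'
python3 -m inch '0 0 0 0 0 0 1; 0 0 .02 0 0 0 1;0 0 .045 0 0 0 1;-.01 .01 .07 0 0 0 1;-.03 .03 .08 0 0 0 1;-.05 .06 .08 0 0 0 1;-.07 .095 .08 0 0 0 1;-.09 .13 .08 0 0 0 1;-.103 .1505 .08 0 0 0 1;-.103 .1505 .08 0 0 0 1'
python3 look.py scene top
```

```text
clock: 14.35
tool_pos: [0.6039, 0.0803, 0.0272]
eef_rot: [-0.155, 0.988, 0.0, 0.0]
contact_force: [-0.5, 0.9, 1.0]
grip_width: 0.152
gripper_force: 40.0
clock: 15.6
tool_pos: [0.4996, 0.2316, 0.1064]
eef_rot: [-0.156, 0.988, -0.0, -0.001]
contact_force: [0.1, -0.5, -3.0]
grip_width: 0.143
gripper_force: 40.0
t 15.6 tcp [0.4996 0.2316 0.1064] F [ 0.1 -0.5 -3. ] w 0.143 gf 40.0
scene 21 [np.float64(0.4572), np.float64(-0.0835)] zmax 0.056 ext [0.017 0.012 0.012]
scene 27 [np.float64(0.5302), np.float64(-0.0517)] zmax 0.053 ext [0.014 0.014 0.01 ]
scene 29 [np.float64(0.48), np.float64(0.2695)] zmax 0.059 ext [0.013 0.013 0.013]
scene 28 [np.float64(0.5012), np.float64(0.307)] zmax 0.057 ext [0.016 0.014 0.011]
top 30 [np.float64(0.5296), np.float64(-0.0524)] zmax 0.055 ext [0.013 0.013 0.011]
top 31 [np.float64(0.4592), np.float64(-0.0839)] zmax 0.055 ext [0.013 0.011 0.011]
```

```bash

python3 -m inch '.0007 -.0005 -.02 0 0 0 1;.0007 -.0005 -.04 0 0 0 1;.0007 -.0005 -.055 0 0 0 1;.0007 -.0005 -.066 0 0 0 1;.0007 -.0005 -.072 0 0 0 1;.0007 -.0005 -.075 0 0 0 1;.0007 -.0005 -.075 0 0 0 1;.0007 -.0005 -.075 0 0 0 .7;.0007 -.0005 -.075 0 0 0 .7;.0007 -.0005 -.075 0 0 0 .7'
python3 -m inch '0 0 0 0 0 0 .7; 0 0 .02 0 0 0 .7;0 0 .045 0 0 0 .68;.003 -.04 .065 0 0 0 .6;.01 -.09 .065 0 0 0 .5;.015 -.14 .065 0 0 0 .5;.02 -.19 .06 0 0 0 .5;.025 -.24 .055 0 0 0 .5;.0285 -.284 .055 0 0 0 .5;.0285 -.284 .055 0 0 0 .5'
python3 look.py scene top
```

```text
clock: 16.95
tool_pos: [0.5019, 0.2305, 0.0325]
eef_rot: [-0.155, 0.988, 0.0, 0.001]
contact_force: [-0.3, -0.7, 0.0]
grip_width: 0.292
gripper_force: 0.0
clock: 18.2
tool_pos: [0.5298, -0.0563, 0.0868]
eef_rot: [-0.153, 0.988, -0.0, -0.0]
contact_force: [-0.6, 0.2, -0.3]
grip_width: 0.5
gripper_force: 0.0
t 18.2 tcp [ 0.5298 -0.0563  0.0868] F [-0.6  0.2 -0.3] w 0.5 gf 0.0
scene 26 [np.float64(0.5292), np.float64(-0.0522)] zmax 0.054 ext [0.015 0.014 0.01 ]
scene 30 [np.float64(0.5019), np.float64(0.2304)] zmax 0.057 ext [0.012 0.013 0.014]
scene 30 [np.float64(0.4792), np.float64(0.2694)] zmax 0.058 ext [0.016 0.013 0.01 ]
scene 28 [np.float64(0.5018), np.float64(0.3069)] zmax 0.058 ext [0.014 0.014 0.014]
top 18 [np.float64(0.4569), np.float64(-0.0839)] zmax 0.056 ext [0.009 0.011 0.007]
```

```bash

python3 -m inch '-.0015 .0005 -.01 0 0 0 .5; -.0015 .0005 -.025 0 0 0 .5; -.0015 .0005 -.04 0 0 0 .5;-.0015 .0005 -.052 0 0 0 .5;-.0015 .0005 -.06 0 0 0 .5;-.0015 .0005 -.06 0 0 0 .5;-.0015 .0005 -.06 0 0 0 1;-.0015 .0005 -.06 0 0 0 1;-.0015 .0005 -.06 0 0 0 1;-.0015 .0005 -.06 0 0 0 1'
python3 -m inch '0 0 .02 0 0 0 1;0 0 .05 0 0 0 1;-.005 .03 .07 0 0 0 1;-.015 .075 .08 0 0 0 1;-.025 .13 .08 0 0 0 1;-.04 .185 .08 0 0 0 1;-.05 .24 .08 0 0 0 1;-.06 .29 .08 0 0 0 1;-.07 .335 .08 0 0 0 1;-.073 .361 .08 0 0 0 1'
python3 look.py scene top
```

```text
clock: 19.55
tool_pos: [0.5286, -0.0532, 0.0272]
eef_rot: [-0.155, 0.988, 0.0, 0.0]
contact_force: [-1.3, 0.0, 1.2]
grip_width: 0.154
gripper_force: 40.0
clock: 20.8
tool_pos: [0.4545, 0.3094, 0.1065]
eef_rot: [-0.156, 0.988, -0.0, -0.0]
contact_force: [-0.8, -0.4, -3.3]
grip_width: 0.149
gripper_force: 40.0
t 20.8 tcp [0.4545 0.3094 0.1065] F [-0.8 -0.4 -3.3] w 0.149 gf 40.0
scene 23 [np.float64(0.4588), np.float64(-0.0835)] zmax 0.054 ext [0.016 0.014 0.011]
scene 30 [np.float64(0.5014), np.float64(0.2304)] zmax 0.058 ext [0.012 0.013 0.014]
scene 30 [np.float64(0.4798), np.float64(0.2695)] zmax 0.059 ext [0.015 0.013 0.016]
scene 28 [np.float64(0.501), np.float64(0.3069)] zmax 0.057 ext [0.015 0.014 0.01 ]
top 38 [np.float64(0.5021), np.float64(0.2306)] zmax 0.059 ext [0.011 0.014 0.015]
top 31 [np.float64(0.4799), np.float64(0.2687)] zmax 0.059 ext [0.012 0.012 0.013]
top 31 [np.float64(0.4592), np.float64(-0.084)] zmax 0.055 ext [0.013 0.011 0.011]
```

```bash

python3 -m inch '0 0 -.02 0 0 0 1;0 0 -.04 0 0 0 1;0 0 -.055 0 0 0 1;0 0 -.066 0 0 0 1;0 0 -.072 0 0 0 1;0 0 -.075 0 0 0 1;0 0 -.075 0 0 0 1;0 0 -.075 0 0 0 .7;0 0 -.075 0 0 0 .7;0 0 -.075 0 0 0 .7'
python3 -m inch '0 0 .02 0 0 0 .7;0 0 .05 0 0 0 .68;0 -.04 .065 0 0 0 .6;0 -.09 .065 0 0 0 .5;.0025 -.14 .065 0 0 0 .5;.0025 -.19 .06 0 0 0 .5;.0025 -.24 .055 0 0 0 .5;.0025 -.3 .055 0 0 0 .5;.0025 -.355 .055 0 0 0 .5;.0025 -.3925 .055 0 0 0 .5'
python3 look.py scene top
```

```text
clock: 22.15
tool_pos: [0.4558, 0.308, 0.0325]
eef_rot: [-0.155, 0.988, 0.0, 0.0]
contact_force: [0.0, -0.1, 0.1]
grip_width: 0.29
gripper_force: 0.0
clock: 23.4
tool_pos: [0.4578, -0.0869, 0.0873]
eef_rot: [-0.155, 0.988, -0.0, 0.0]
contact_force: [0.2, 0.1, -0.7]
grip_width: 0.499
gripper_force: 0.0
t 23.4 tcp [ 0.4578 -0.0869  0.0873] F [ 0.2  0.1 -0.7] w 0.499 gf 0.0
scene 24 [np.float64(0.4589), np.float64(-0.0841)] zmax 0.053 ext [0.016 0.013 0.009]
scene 30 [np.float64(0.5015), np.float64(0.2302)] zmax 0.058 ext [0.015 0.013 0.015]
scene 33 [np.float64(0.479), np.float64(0.2695)] zmax 0.058 ext [0.015 0.013 0.014]
scene 29 [np.float64(0.456), np.float64(0.3077)] zmax 0.058 ext [0.014 0.013 0.012]
scene 28 [np.float64(0.5018), np.float64(0.307)] zmax 0.059 ext [0.014 0.014 0.012]
top 40 [np.float64(0.5022), np.float64(0.307)] zmax 0.06 ext [0.011 0.014 0.015]
top 36 [np.float64(0.5022), np.float64(0.2305)] zmax 0.059 ext [0.011 0.014 0.012]
top 39 [np.float64(0.4798), np.float64(0.2695)] zmax 0.06 ext [0.012 0.014 0.015]
top 39 [np.float64(0.4571), np.float64(0.3077)] zmax 0.058 ext [0.013 0.013 0.015]
```

```bash

python3 -m inch '0 0 -.01 0 0 0 .5; 0 0 -.025 0 0 0 .5; 0 0 -.04 0 0 0 .5;0 0 -.052 0 0 0 .5;0 0 -.06 0 0 0 .5;0 0 -.06 0 0 0 .5;0 0 -.06 0 0 0 1;0 0 -.06 0 0 0 1;0 0 -.06 0 0 0 1;0 0 -.06 0 0 0 1'
python3 -m inch '0 0 .02 0 0 0 1;0 0 .05 0 0 0 1;0 .03 .07 0 0 0 1;0 .07 .08 0 0 0 1;-.0022 .12 .08 0 0 0 1;-.0022 .17 .08 0 0 0 1;-.0022 .22 .08 0 0 0 1;-.0022 .27 .08 0 0 0 1;-.0022 .305 .08 0 0 0 1;-.0022 .3155 .08 0 0 0 1'
python3 look.py scene top
```

```text
clock: 24.75
tool_pos: [0.4581, -0.0848, 0.0271]
eef_rot: [-0.155, 0.988, 0.0, 0.0]
contact_force: [-0.1, -0.0, 0.0]
grip_width: 0.147
gripper_force: 40.0
clock: 26.0
tool_pos: [0.4554, 0.2323, 0.1065]
eef_rot: [-0.156, 0.988, -0.0, -0.0]
contact_force: [-0.0, -0.5, -2.3]
grip_width: 0.15
gripper_force: 40.0
t 26.0 tcp [0.4554 0.2323 0.1065] F [-0.  -0.5 -2.3] w 0.15 gf 40.0
scene 31 [np.float64(0.5014), np.float64(0.2305)] zmax 0.058 ext [0.014 0.013 0.013]
scene 30 [np.float64(0.4796), np.float64(0.2695)] zmax 0.059 ext [0.014 0.013 0.012]
scene 30 [np.float64(0.456), np.float64(0.3079)] zmax 0.057 ext [0.016 0.013 0.014]
scene 29 [np.float64(0.5011), np.float64(0.307)] zmax 0.059 ext [0.015 0.014 0.015]
top 38 [np.float64(0.5022), np.float64(0.307)] zmax 0.058 ext [0.011 0.013 0.011]
```

```bash

python3 -m inch '0 0 -.02 0 0 0 1;0 0 -.04 0 0 0 1;0 0 -.055 0 0 0 1;0 0 -.066 0 0 0 1;0 0 -.072 0 0 0 1;0 0 -.075 0 0 0 1;0 0 -.075 0 0 0 1;0 0 -.075 0 0 0 .7;0 0 -.075 0 0 0 .7;0 0 -.075 0 0 0 .7'
python3 -m inch '0 0 .02 0 0 0 .7;0 0 .05 0 0 0 .68;0 0 .08 0 0 0 .7;.01 -.02 .11 0 0 0 .9;.02 -.04 .14 0 0 0 1;.03 -.05 .16 0 0 0 1;.04 -.06 .17 0 0 0 1;.04 -.06 .17 0 0 0 1;.04 -.06 .17 0 0 0 1;.04 -.06 .17 0 0 0 1'
python3 look.py scene top
python3 - <<'E'
from h import *
for n in('scene','top','wrist'):
    im,d,P,c,T=snap(n,n+'n.png'); z=P[...,2]
    m=(z>.112)&(z<.127)&(np.hypot(P[...,0]-.64,P[...,1]-.274)<.04)
    Q=P[m]
    if len(Q): print(n,len(Q),((Q.min(0)+Q.max(0))/2).round(4),np.ptp(Q,0).round(3),np.median(Q,0).round(4))
E
```

```text
clock: 27.35
tool_pos: [0.4561, 0.231, 0.0324]
eef_rot: [-0.155, 0.988, 0.0, 0.0]
contact_force: [0.9, -0.1, 1.0]
grip_width: 0.288
gripper_force: 0.0
clock: 28.6
tool_pos: [0.4952, 0.1708, 0.2009]
eef_rot: [-0.156, 0.988, -0.0, -0.001]
contact_force: [-0.7, -0.8, 0.3]
grip_width: 0.004
gripper_force: 0.0
t 28.6 tcp [0.4952 0.1708 0.2009] F [-0.7 -0.8  0.3] w 0.004 gf 0.0
scene 29 [np.float64(0.4555), np.float64(0.231)] zmax 0.057 ext [0.014 0.014 0.014]
scene 30 [np.float64(0.5011), np.float64(0.2303)] zmax 0.058 ext [0.014 0.013 0.014]
scene 31 [np.float64(0.4798), np.float64(0.2695)] zmax 0.058 ext [0.016 0.013 0.014]
scene 30 [np.float64(0.4564), np.float64(0.3077)] zmax 0.057 ext [0.014 0.013 0.013]
scene 28 [np.float64(0.5018), np.float64(0.3069)] zmax 0.059 ext [0.013 0.014 0.015]
scene 108 [0.6409 0.2762 0.1175] [0.031 0.021 0.011] [0.6452 0.2757 0.1183]
top 103 [0.6377 0.276  0.1181] [0.028 0.021 0.011] [0.6401 0.2746 0.1201]
```

View pics/topn.png

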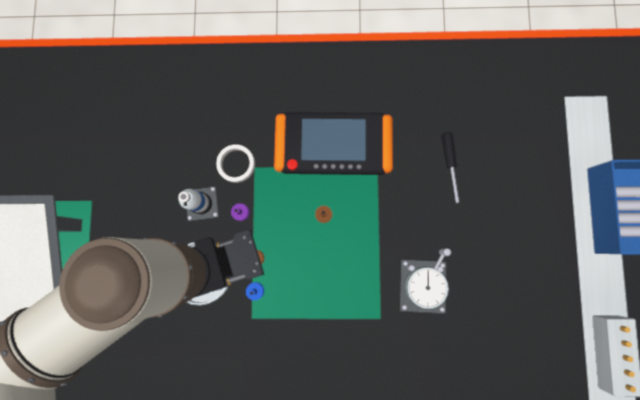

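The picture shows the mat cleared of steel shafts; only the look-alikes are left, at (240,212), (323,214) and (254,291). The scene camera sees all five stems in the tin. The nozzle is at (185,198).

```bash

python3 -m inch '.03 .02 0 0 0 0 1;.06 .04 0 0 0 0 1;.09 .065 -.01 0 0 0 1;.12 .085 -.03 0 0 0 1;.1455 .104 -.05 0 0 0 1;.1455 .104 -.062 0 0 0 1;.1455 .104 -.062 0 0 0 1;.1455 .104 -.07 0 0 0 1;.1455 .104 -.076 0 0 0 1;.1455 .104 -.08 0 0 0 1'
python3 look.py
python3 -m inch '0 0 -.003 0 0 0 1;0 0 -.005 0 0 0 1;0 0 -.006 0 0 0 1;0 0 -.007 0 0 0 1;0 0 -.0075 0 0 0 1;0 0 -.0075 0 0 0 1;0 0 -.0075 0 0 0 1;0 0 -.0075 0 0 0 1;0 0 -.0075 0 0 0 1;0 0 -.0075 0 0 0 1'
```

```text
clock: 30.1
tool_pos: [0.6411, 0.2745, 0.1221]
eef_rot: [-0.155, 0.988, 0.0, 0.0]
contact_force: [0.0, -0.7, 0.7]
grip_width: 0.008
gripper_force: 0.0
t 30.1 tcp [0.6411 0.2745 0.1221] F [ 0.  -0.7  0.7] w 0.008 gf 0.0
clock: 31.35
tool_pos: [0.6412, 0.2746, 0.1162]
eef_rot: [-0.155, 0.988, -0.0, 0.0]
contact_force: [-3.4, -0.6, 7.2]
grip_width: 0.001
gripper_force: 3.6
```

```bash

python3 -m inch '0 0 -.0005 0 0 0 1;0 0 -.001 0 0 0 1;0 0 -.0015 0 0 0 1;0 0 -.002 0 0 0 1;0 0 -.002 0 0 0 1;0 0 -.002 0 0 0 1;0 0 -.002 0 0 0 1;0 0 -.002 0 0 0 1;0 0 -.002 0 0 0 1;0 0 -.002 0 0 0 1'
```

```text
clock: 32.6
tool_pos: [0.6412, 0.2746, 0.1155]
eef_rot: [-0.156, 0.988, -0.0, 0.001]
contact_force: [-5.3, -1.1, 11.0]
grip_width: 0.009
gripper_force: 5.5
```

```bash

python3 -m inch '0 0 -.0005 0 0 0 1;0 0 -.001 0 0 0 1;0 0 -.0015 0 0 0 1;0 0 -.002 0 0 0 1;0 0 -.002 0 0 0 1;0 0 -.002 0 0 0 1;0 0 -.002 0 0 0 1;0 0 -.002 0 0 0 1;0 0 -.002 0 0 0 1;0 0 -.002 0 0 0 1'
python3 -m inch '0 0 .004 0 0 0 1;0 0 .008 0 0 0 1;0 0 .02 0 0 0 1;0 0 .05 0 0 0 1;0 -.02 .08 0 0 0 1;0 -.06 .1 0 0 0 1;0 -.11 .1 0 0 0 1;0 -.17 .1 0 0 0 1;0 -.23 .1 0 0 0 1;0 -.29 .1 0 0 0 1'
python3 look.py scene top
python3 - <<'E'
from h import *
for n in('scene','top'):
    im,d,P,c,T=snap(n); z=P[...,2]
    m=(z>.112)&(z<.127)&(np.hypot(P[...,0]-.64,P[...,1]-.274)<.04)
    Q=P[m]; print(n,len(Q),np.percentile(Q[:,2],[50,90]).round(4))
    m=(z>.04)&(z<.064)&(np.hypot(P[...,0]-.526,P[...,1]+.293)<.02);Q=P[m]
    print('post',len(Q),((Q.min(0)+Q.max(0))/2).round(4))
E
```

```text
clock: 33.85
tool_pos: [0.6413, 0.2746, 0.1154]
eef_rot: [-0.156, 0.988, -0.0, 0.001]
contact_force: [-9.2, -2.1, 16.9]
grip_width: 0.004
gripper_force: 8.5
clock: 35.1
tool_pos: [0.6416, -0.017, 0.2106]
eef_rot: [-0.155, 0.988, 0.0, 0.001]
contact_force: [0.5, 0.5, -0.2]
grip_width: 0.005
gripper_force: 0.0
t 35.1 tcp [ 0.6416 -0.017   0.2106] F [ 0.5  0.5 -0.2] w 0.005 gf 0.0
scene 30 [np.float64(0.4575), np.float64(0.2311)] zmax 0.058 ext [0.016 0.014 0.014]
scene 29 [np.float64(0.5024), np.float64(0.2303)] zmax 0.058 ext [0.012 0.013 0.015]
scene 30 [np.float64(0.4792), np.float64(0.2694)] zmax 0.058 ext [0.017 0.013 0.015]
scene 30 [np.float64(0.4551), np.float64(0.3077)] zmax 0.058 ext [0.017 0.013 0.013]
scene 27 [np.float64(0.5022), np.float64(0.3069)] zmax 0.058 ext [0.013 0.014 0.009]
scene 108 [0.119  0.1208]
post 43 [ 0.5271 -0.2928  0.0473]Traceback (most recent call last):
  File "<stdin>", line 5, in <module>
    return _quantile_unchecked(
        a, q, axis, out, overwrite_input, method, keepdims, weights)
    return _ureduce(a,
                    func=_quantile_ureduce_func,
    ...<5 lines>...
                    overwrite_input=overwrite_input,
                    method=method)
    r = func(a, **kwargs)
    result = _quantile(arr,
                       quantiles=q,
    ...<2 lines>...
                       out=out,
                       weights=wgt)
    slices_having_nans = np.isnan(arr[-1, ...])
                                  ~~~^^^^^^^^^
IndexError: index -1 is out of bounds for axis 0 with size 0
```

The nozzle is back up at about 0.12 m after stopping hard against its end. Next is the lever: I turn the closed fingers so that a finger back faces +y, and come down at −y of the post.

```bash

python3 -m inch '-.02 -.05 0 0 0 -4 1;-.04 -.1 0 0 0 -8 1;-.055 -.15 0 0 0 -12 1;-.07 -.2 0 0 0 -16 1;-.085 -.25 -.01 0 0 -20 1;-.1 -.295 -.03 0 0 -20 1;-.1145 -.325 -.05 0 0 -20 1;-.1145 -.325 -.07 0 0 -20 1;-.1145 -.325 -.09 0 0 -20 1;-.1145 -.325 -.09 0 0 -20 1'
python3 -m inch '0 0 -.01 0 0 0 1;0 0 -.03 0 0 0 1;0 0 -.05 0 0 0 1;0 0 -.07 0 0 0 1;0 0 -.085 0 0 0 1;0 0 -.092 0 0 0 1;0 0 -.092 0 0 0 1;0 0 -.092 0 0 0 1;0 0 -.092 0 0 0 1;0 0 -.092 0 0 0 1'
python3 look.py scene
```

```text
clock: 36.55
tool_pos: [0.5267, -0.3389, 0.1187]
eef_rot: [0.018, 1.0, 0.001, -0.002]
contact_force: [-0.2, 0.4, -0.6]
grip_width: 0.006
gripper_force: 0.0
clock: 37.8
tool_pos: [0.527, -0.3404, 0.0289]
eef_rot: [0.019, 1.0, -0.0, 0.0]
contact_force: [-0.8, 0.8, 0.1]
grip_width: 0.006
gripper_force: 0.0
t 37.8 tcp [ 0.527  -0.3404  0.0289] F [-0.8  0.8  0.1] w 0.006 gf 0.0
scene 30 [np.float64(0.4557), np.float64(0.2309)] zmax 0.057 ext [0.013 0.014 0.013]
scene 32 [np.float64(0.5023), np.float64(0.2302)] zmax 0.058 ext [0.013 0.014 0.015]
scene 30 [np.float64(0.4799), np.float64(0.2695)] zmax 0.059 ext [0.015 0.013 0.014]
scene 28 [np.float64(0.4569), np.float64(0.3078)] zmax 0.057 ext [0.014 0.013 0.01 ]
scene 28 [np.float64(0.5024), np.float64(0.307)] zmax 0.058 ext [0.014 0.014 0.013]
```

```bash

python3 -m inch '0 .012 0 0 0 0 1;0 .024 0 0 0 0 1;.004 .034 0 0 0 0 1;.0075 .044 0 0 0 0 1;.011 .064 0 0 0 0 1;.0105 .075 0 0 0 0 1;.0095 .085 0 0 0 0 1;.007 .095 0 0 0 0 1;.004 .104 0 0 0 0 1;.004 .104 0 0 0 0 1'
python3 look.py
```

```text
clock: 39.1
tool_pos: [0.5334, -0.2363, 0.0299]
eef_rot: [0.018, 1.0, -0.001, 0.003]
contact_force: [2.2, -3.6, 1.9]
grip_width: 0.005
gripper_force: 2.2
t 39.1 tcp [ 0.5334 -0.2363  0.0299] F [ 2.2 -3.6  1.9] w 0.005 gf 2.2
```

```bash

python3 -m inch '-.001 .002 0 0 0 0 1;-.001 .004 0 0 0 0 1;-.002 .006 0 0 0 0 1;-.002 .006 0 0 0 0 1;-.002 .006 0 0 0 0 1;-.002 .006 0 0 0 0 1;-.002 .006 0 0 0 0 1;-.002 .006 0 0 0 0 1;-.002 .006 0 0 0 0 1;-.002 .006 0 0 0 0 1'
python3 - <<'E'
from h import *
im,d,P,c,T=snap('scene'); cv2.imwrite('pics/l1.png',cv2.resize(im[60:200,200:360],None,fx=4,fy=4,interpolation=2))
E
```

```text
clock: 40.35
tool_pos: [0.5312, -0.231, 0.0297]
eef_rot: [0.018, 1.0, -0.001, 0.002]
contact_force: [2.7, -4.4, 2.0]
grip_width: 0.009
gripper_force: 2.4
```

View pics/l1.png

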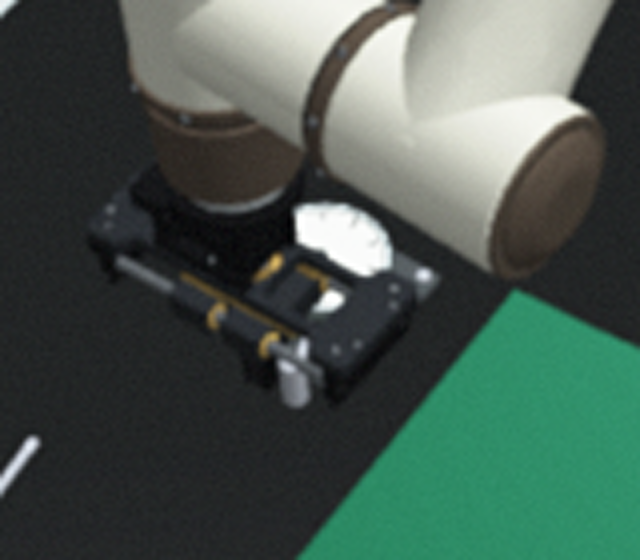

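The crop shows the post (295,375) against the finger's back. The force hasn't jumped yet, so the lever isn't at its stop and I push on.

```bash

python3 -m inch '-.001 .002 0 0 0 0 1;-.002 .004 0 0 0 0 1;-.003 .006 0 0 0 0 1;-.003 .008 0 0 0 0 1;-.003 .008 0 0 0 0 1;-.003 .008 0 0 0 0 1;-.003 .008 0 0 0 0 1;-.003 .008 0 0 0 0 1;-.003 .008 0 0 0 0 1;-.003 .008 0 0 0 0 1'
```

```text
clock: 41.65
tool_pos: [0.531, -0.2297, 0.03]
eef_rot: [0.018, 1.0, -0.005, 0.006]
contact_force: [8.1, -33.7, -8.8]
grip_width: 0.004
gripper_force: 16.7
```

Stop reached (34 N, TCP y −0.2297). I back off and check the pointer.

```bash

python3 -m inch '.004 -.015 0 0 0 0 1;.008 -.035 0 0 0 0 1;.011 -.054 0 0 0 0 1;.008 -.075 0 0 0 0 1;.002 -.095 0 0 0 0 1;.001 -.118 0 0 0 0 1;.001 -.118 0 0 0 0 1;.001 -.118 0 0 0 0 1;.001 -.118 0 0 0 0 1;.001 -.118 0 0 0 0 1'
python3 - <<'E'
from h import *
im,d,P,c,T=snap('top'); cv2.imwrite('pics/t1.png',cv2.resize(im[240:330,380:480],None,fx=6,fy=6,interpolation=2))
im,d,P,c,T=snap('scene'); z=P[...,2]; m=(z>.04)&(z<.064)&(np.hypot(P[...,0]-.526,P[...,1]+.293)<.02);Q=P[m]
if len(Q):print('post',len(Q),((Q.min(0)+Q.max(0))/2).round(4))
E
```

```text
clock: 42.9
tool_pos: [0.527, -0.3398, 0.0285]
eef_rot: [0.018, 1.0, 0.0, -0.0]
contact_force: [-0.1, 0.0, -0.2]
grip_width: 0.008
gripper_force: 0.0
post 3 [ 0.5269 -0.2856  0.0422]
```

View pics/t1.png

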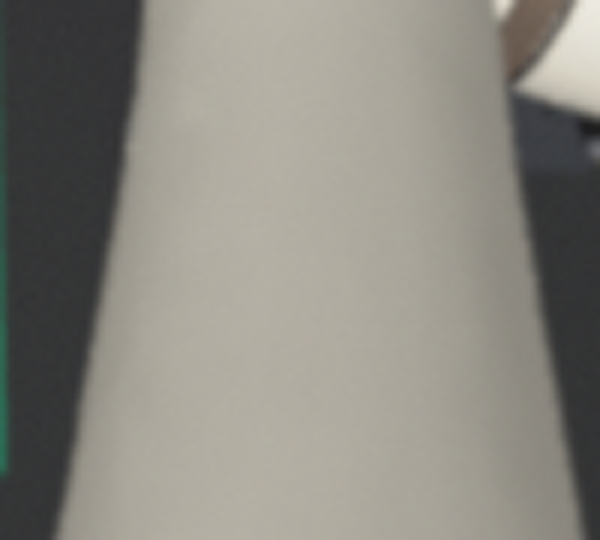

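The arm hides the dial in that crop. The lever is back at rest, so I make the next two swings, with the force at the stop as proof.

```bash

python3 -m inch '0 .024 0 0 0 0 1;.0075 .044 0 0 0 0 1;.011 .064 0 0 0 0 1;.0105 .075 0 0 0 0 1;.0095 .085 0 0 0 0 1;.006 .097 0 0 0 0 1;.003 .107 0 0 0 0 1;.001 .1145 0 0 0 0 1;.001 .1145 0 0 0 0 1;.001 .1145 0 0 0 0 1'
python3 -m inch '.004 -.015 0 0 0 0 1;.008 -.035 0 0 0 0 1;.0095 -.0505 0 0 0 0 1;.0065 -.0715 0 0 0 0 1;.001 -.0915 0 0 0 0 1;-.001 -.1145 0 0 0 0 1;-.001 -.1145 0 0 0 0 1;-.001 -.1145 0 0 0 0 1;-.001 -.1145 0 0 0 0 1;-.001 -.1145 0 0 0 0 1'
python3 -m inch '0 .024 0 0 0 0 1;.0075 .044 0 0 0 0 1;.011 .064 0 0 0 0 1;.0105 .075 0 0 0 0 1;.0095 .085 0 0 0 0 1;.006 .097 0 0 0 0 1;.003 .107 0 0 0 0 1;.001 .1145 0 0 0 0 1;.001 .1145 0 0 0 0 1;.001 .1145 0 0 0 0 1'
python3 -m inch '.004 -.015 0 0 0 0 1;.008 -.035 0 0 0 0 1;.0095 -.0505 0 0 0 0 1;.0065 -.0715 0 0 0 0 1;.001 -.0915 0 0 0 0 1;-.001 -.1145 0 0 0 0 1;-.001 -.1145 0 0 0 0 1;-.001 -.1145 0 0 0 0 1;-.001 -.1145 0 0 0 0 1;-.001 -.1145 0 0 0 0 1'
```

```text
clock: 44.25
tool_pos: [0.5328, -0.2302, 0.0303]
eef_rot: [0.017, 1.0, -0.003, 0.005]
contact_force: [5.5, -20.3, -4.1]
grip_width: 0.004
gripper_force: 9.9
clock: 45.5
tool_pos: [0.5269, -0.3397, 0.0285]
eef_rot: [0.018, 1.0, 0.0, -0.0]
contact_force: [0.3, 0.2, 0.3]
grip_width: 0.002
gripper_force: 0.0
clock: 46.75
tool_pos: [0.5329, -0.2301, 0.0303]
eef_rot: [0.017, 1.0, -0.004, 0.005]
contact_force: [4.9, -21.4, -4.1]
grip_width: 0.003
gripper_force: 10.2
clock: 48.0
tool_pos: [0.527, -0.3397, 0.0285]
eef_rot: [0.018, 1.0, 0.0, -0.0]
contact_force: [-0.1, -0.4, 0.1]
grip_width: 0.004
gripper_force: 0.0
```

Both swings hit the stop at about 20 N. Two more, then I retreat so the dial can be seen.

```bash

python3 -m inch '0 .024 0 0 0 0 1;.0075 .044 0 0 0 0 1;.011 .064 0 0 0 0 1;.0105 .075 0 0 0 0 1;.0095 .085 0 0 0 0 1;.006 .097 0 0 0 0 1;.003 .107 0 0 0 0 1;.001 .1145 0 0 0 0 1;.001 .1145 0 0 0 0 1;.001 .1145 0 0 0 0 1'
python3 -m inch '.004 -.015 0 0 0 0 1;.008 -.035 0 0 0 0 1;.0095 -.0505 0 0 0 0 1;.0065 -.0715 0 0 0 0 1;.001 -.0915 0 0 0 0 1;-.001 -.1145 0 0 0 0 1;-.001 -.1145 0 0 0 0 1;-.001 -.1145 0 0 0 0 1;-.001 -.1145 0 0 0 0 1;-.001 -.1145 0 0 0 0 1'
python3 -m inch '0 .024 0 0 0 0 1;.0075 .044 0 0 0 0 1;.011 .064 0 0 0 0 1;.0105 .075 0 0 0 0 1;.0095 .085 0 0 0 0 1;.006 .097 0 0 0 0 1;.003 .107 0 0 0 0 1;.001 .1145 0 0 0 0 1;.001 .1145 0 0 0 0 1;.001 .1145 0 0 0 0 1'
python3 -m inch '.004 -.015 0 0 0 0 1;.008 -.035 0 0 0 0 1;.0095 -.0505 0 0 0 0 1;.0065 -.0715 0 0 0 0 1;.001 -.0915 0 0 0 0 1;-.001 -.1145 0 0 0 0 1;-.001 -.1145 0 0 0 0 1;-.001 -.1145 .03 0 0 0 1;-.001 -.1145 .08 0 0 0 1;-.001 -.1145 .13 0 0 0 1'
python3 -m inch '-.02 -.04 .02 0 0 0 1;-.05 -.08 .04 0 0 0 1;-.08 -.12 .05 0 0 0 1;-.11 -.16 .06 0 0 0 1;-.14 -.19 .06 0 0 0 1;-.18 -.22 .06 0 0 0 1;-.22 -.24 .06 0 0 0 1;-.25 -.25 .06 0 0 0 1;-.25 -.25 .06 0 0 0 1;-.25 -.25 .06 0 0 0 1'
python3 look.py scene top
python3 - <<'E'
from h import *
a=snap('top')[0][240:330,380:480]; b=snap('scene')[0][95:165,230:330]
cv2.imwrite('pics/t2.png',np.hstack([cv2.resize(a,(400,360),interpolation=2),cv2.resize(b,(400,360),interpolation=2)]))
E
```

```text
clock: 49.25
tool_pos: [0.5329, -0.2301, 0.0303]
eef_rot: [0.017, 1.0, -0.003, 0.005]
contact_force: [4.7, -21.0, -4.1]
grip_width: 0.007
gripper_force: 10.2
clock: 50.5
tool_pos: [0.527, -0.3397, 0.0285]
eef_rot: [0.018, 1.0, 0.0, -0.0]
contact_force: [0.7, 0.1, -0.1]
grip_width: 0.004
gripper_force: 0.0
clock: 51.75
tool_pos: [0.5328, -0.2301, 0.0303]
eef_rot: [0.017, 1.0, -0.003, 0.005]
contact_force: [4.7, -20.8, -3.8]
grip_width: 0.01
gripper_force: 10.2
clock: 53.0
tool_pos: [0.5263, -0.3398, 0.1594]
eef_rot: [0.018, 1.0, 0.0, -0.001]
contact_force: [0.3, -0.0, 0.5]
grip_width: 0.008
gripper_force: 0.0
clock: 54.25
tool_pos: [0.2772, -0.5899, 0.2183]
eef_rot: [0.018, 1.0, 0.0, 0.0]
contact_force: [0.2, -0.0, 0.3]
grip_width: 0.006
gripper_force: 0.0
t 54.25 tcp [ 0.2772 -0.5899  0.2183] F [ 0.2 -0.   0.3] w 0.006 gf 0.0
scene 29 [np.float64(0.4565), np.float64(0.231)] zmax 0.057 ext [0.013 0.014 0.014]
scene 31 [np.float64(0.5012), np.float64(0.2303)] zmax 0.058 ext [0.014 0.013 0.015]
scene 30 [np.float64(0.4802), np.float64(0.2695)] zmax 0.059 ext [0.014 0.013 0.015]
scene 29 [np.float64(0.4565), np.float64(0.3077)] zmax 0.058 ext [0.015 0.013 0.013]
scene 29 [np.float64(0.5009), np.float64(0.307)] zmax 0.057 ext [0.015 0.014 0.014]
top 39 [np.float64(0.5021), np.float64(0.3073)] zmax 0.059 ext [0.012 0.013 0.014]
top 36 [np.float64(0.5022), np.float64(0.23)] zmax 0.059 ext [0.011 0.014 0.012]
top 40 [np.float64(0.4799), np.float64(0.2694)] zmax 0.06 ext [0.012 0.013 0.016]
top 39 [np.float64(0.457), np.float64(0.308)] zmax 0.059 ext [0.013 0.013 0.015]
top 42 [np.float64(0.4569), np.float64(0.2307)] zmax 0.059 ext [0.013 0.013 0.014]
```

View pics/t2.png

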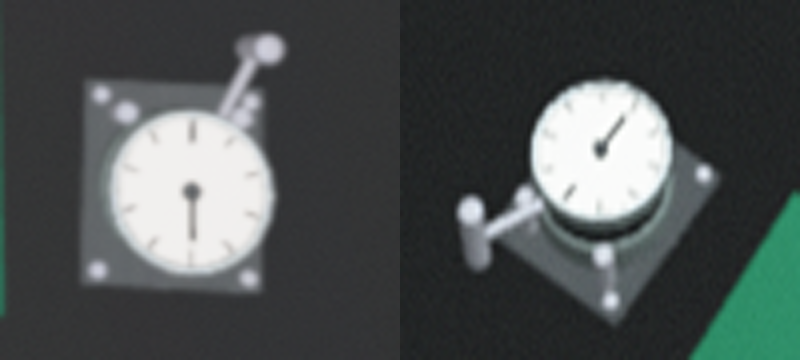

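The pointer (191,240) stands opposite the long zero mark (192,130), so it reads five. The lever is at rest, all five shafts stand in the tin, and the arm is clear.

```bash
python3 -c "
from bench import r
print(r.finish_job())"
```

```text
the job is handed in; nothing more can be done
None
```

I packed all five steel shafts in the tin as a honeycomb, pressed the spray nozzle fully down and let it come up, and set the tally counter to five. I then handed the job in at about 54 s; it returned no verdict.

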